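# Close the proving pot's inner lid and take off its outer lid

### The arm

A 7-joint arm with a two-finger parallel gripper is mounted at the origin on the work surface. World frame = base frame: x ahead of the robot, y to its left, z up, the work surface at z = 0. Lengths are in mm, angles in degrees, forces in N, time in s.
With the tool pointing down it reaches from about 425 to 950 mm from the base axis. Payload 16.7 kg.
Tool frame: the origin (TCP) lies at the very end of the fingers, on their centre line; the grasp point (between the pads) lies 19 mm behind it; z points along the fingers, y is the line along which they close (so a half turn about z gives the same grasp; the last joint's range is limited). The gripper opens to 94 mm and grips with 3 to 60 N. Pads are 16 mm wide; open, the fingers measure 119 mm over their backs; the gripper's body (75 mm by 177 mm) begins 78 mm behind the grasp point.
Start: joints at [67.752, 24.414, 4.234, 92.017, -1.954, 63.644, -3.845], TCP at [159.633, -655.814, 205.467] pointing down, gripper open.
Joint ranges: [-163.25, 163.25], [-28.42, 122.38], [-70.27, 78.77], [12.13, 141.07], [-58.53, 238.53], [9.26, 117.41], [-156.51, 156.51]. Speed limits (degrees/s): [108.29, 108.29, 136.94, 136.94, 172.46, 172.46, 172.46].

### API

Orientations are given as a 3x3 rotation matrix whose columns are the frame's x, y, z axes.
In Python, from bench import readout, viewer, order, spotter gives the robot as it stands.
- The arm moves only by the tool arm_command, never from a script. Its arguments are lists of equal length, an entry for each row: "dp": the shift along the world's x, y, z in cm, a list of three; "turn": the turn, a rotation vector about the world's x, y, z in rad, a list of three; "gripper": the closure, from 0 (fully open) to 1 (shut). A call has 1 to 12 rows; each row is the pose to reach, as a shift and turn from the pose commanded when the call began; what a row does not reach only later rows make up. A row lasts 1/8 s, in which the tool goes at most 62.5 mm and 10.7 degrees, less where a joint would pass 70% of its speed; a pose out of reach is approached as far as the arm can. A call with a gripper value outside its range is refused whole. The fingers move at their own pace and stop on an object; "force" is the grip in N (left out, the last holds). Time passes only in rows, so rows that repeat a pose let the fingers close. It gives the time, the measured TCP pose, the force, the opening and the grip force at its end, in the units of the state.
- readout.get_obs(): the state, without advancing time (a new reading comes with each control period).
- viewer.get_image(name): name is "scene" or "top"; returns a dict with "img" (480x640x3 uint8, blue, green, red), "intrinsics" (3x3 intrinsics, pixels), "extrinsics" (4x4, takes a point from world to camera coordinates). Camera axes: x right, y down, z forward; pixel columns grow to the right and rows downward; lengths in mm; the calibration is good to about 2 mm. A picture is of the moment at which its call begins. There is no depth.
- order.finish_job(): hands the job in; it is judged then, once.
Trained networks look in the newest picture that a camera, given by its name, has taken for a name from the list of things; names that differ only in an ending like _2 or _b are one class to them, and where a whole thing is asked for, a point or a joint stands for the part that bears it (a point fixed in the world has none). Each returns a list of dicts, best first, with "conf" (0 to 1); they miss things now and then, are a little off and sometimes report something else, mostly with a low value. They report only what shows in the picture. A call takes as long as a camera call. They do not tell look-alikes from the thing itself.
- spotter.silhouettes(thing, camera): "region" (480x640 bool, what is visible of it) and "extent" ([left, top, right, bottom] in pixels, round what is visible of it).
- spotter.mark_of(thing, camera): "location" ([column, row] in pixels: a listed point, or the origin of a listed thing).
The state is a dict: "clock": time; "joint_positions": joint angles; "qvel": joint speeds; "joint_efforts": joint torques, N m; "position": TCP position; "eef_rot": TCP orientation; "force": force on the tool from outside, world axes, zero at the start; "torque": the same for the moment, N m; "gripper_width": finger opening in mm; "grip_force": force on a finger pad.
Only numpy, scipy, OpenCV 4.12 (cv2) and the standard library are available. Lean on these libraries where they do the work, as an engineer would, in place of code of your own. Each camera call takes 0.05 s, during which the arm holds its last target. There are 200 camera calls.

### The job

Get the proving pot ready for its next batch. First turn the red peak pointer of its thermometer back to its zero stop with the knob. Then carry the two nested lids together by the inner lid's black knob, lower them onto the pot without dropping them so that the inner lid seats fully in the mouth, let go, take the outer lid alone by its two red tabs and raise it, level, about 10 cm, leaving the inner lid seated and the pointer at zero; finish while still holding the outer lid up in the gripper, and leave the jar, bowl and spatula where they are.

Things in the scene. Friction and masses are not known exactly. Their poses are not given: they have to be found in the camera images.
- peak (a joint): Peak pointer of the dial thermometer, turned by the knob on it, rad. 0 = zero stop (a rigid end stop); the value grows clockwise seen from above, so turn it anticlockwise to reset. Starts between 0.6 and 1.4. Light friction (0.04 N m), no spring: it stays where left.
- peak_grip (a point): Middle of the black bar grip on the pointer's vertical axis: bar 38 mm long, 14 mm wide, 34 mm high, its top 11 mm above this point, its underside 23 mm below, on a 40 mm round disc. The bar lies along this point's x and turns with the pointer; pinch it across y. The white dial face (94 mm across, on a grey box 110 x 110 mm) is 31 mm below this point.
- pot_mouth (a point): Centre of the mouth of the open round aluminium pot, at rim height, 115 mm above the table; z up. Outside diameter 100 mm, inside 92 mm, wall 4 mm, 98 mm deep. Fixed to the table.
- inner_knob (a point): Middle of the inner (white) lid's black round knob, on the lid's axis, z up. Knob 22 mm diameter, top 15 mm above this point; it stands up through the outer lid's 32 mm hole, between its red tabs. While nested the outer lid's top surface is 15 mm below this point. Lid underside 35 mm below. With the lid seated this point is 23 mm above pot_mouth.
- inner_rim (a point): Centre of the underside of the inner lid's flange (104 mm diameter, 4 mm thick), 23 mm below inner_knob; z up. Coincides with pot_mouth when seated: the flange then rests on the rim, and the plug below it (86 mm diameter, 12 mm deep, tapered foot) is in the mouth.
- outer_tabs (a point): Midway between the outer lid's two upright red tabs, 15 mm above its top surface, z up; coincides with inner_knob while nested. Tabs lie at +y and -y of it, each 26 mm long (along x), 5 mm thick, top 13 mm above this point, 34 mm apart inside, 44 mm over the outer faces. Pinch the tabs from outside along y; pinch the inner knob between them along x.
- inner: The inner lid, about 150 g; origin at the centre of its plug's underside, 35 mm below inner_knob. At the start it stands on the table with the outer lid lying loosely on its flange.
- outer: The outer lid (blue), about 160 g, 120 mm diameter, plate 4 mm thick with a 32 mm hole, rim skirt 12 mm down from the plate; 5 mm sideways play about the inner lid and its knob. Origin on its axis at the plate's underside, 19 mm below outer_tabs.
- unit: Pot and thermometer on one grey base plate 150 x 310 x 12 mm, fixed; origin on the table under the pot's axis; the pointer's axis is 165 mm from the pot's axis along this body's -y.
- jar_c (a point): Bystander: centre of a closed round jar, 60 mm diameter, 90 mm high.
- bowl: Bystander: aluminium bowl, 120 mm across, 50 mm high; origin under its centre.
- spatula_grip (a point): Bystander: grip of a spatula lying on the table.
Mind the look-alikes: they are no part of the job. Several things have the shape of the outer; the one meant has the colours described above.

How it is judged (in metres and radians):
On the way, in this order (a step that is already met when the one before it is completed fails the run):
1. the peak pointer is turned back to its zero stop (value of joint peak below 0.06 rad), for 0.2 s.
2. the two lids are lifted together, nested (z of outer_tabs in the frame of inner_rim below 0.029 m and horizontal distance between outer_tabs and inner_knob below 0.01 m and height (world z) of inner above 0.04 m and contact force between inner and the fingers above 0.5 N), for 0.2 s.
3. the nested lids are seated on the pot and let go (horizontal distance between inner_rim and pot_mouth below 0.008 m and z of inner_rim in the frame of pot_mouth between -0.004 and 0.004 m and angle between inner_rim's own z axis and vertical below 0.06 rad and z of outer_tabs in the frame of inner_rim below 0.029 m and horizontal distance between outer_tabs and inner_knob below 0.01 m and contact force between inner and the fingers below 0.1 N), for 0.2 s.
At the end, for the whole second after the job is handed in: Pointer within 0.07 rad of zero; inner lid seated (8 mm sideways, 4 mm in height, 0.06 rad tilt), at rest, untouched; outer lid held still in the fingers, 60 mm or more above its nested place, tilt under 0.25 rad, touching no lid or pot; bystanders within 30 mm of their start (value of joint peak below 0.07 rad and horizontal distance between inner_rim and pot_mouth below 0.008 m and z of inner_rim in the frame of pot_mouth between -0.004 and 0.004 m and angle between inner_rim's own z axis and vertical below 0.06 rad and z of outer_tabs in the frame of inner_knob above 0.06 m and angle between outer_tabs's own z axis and vertical below 0.25 rad and contact force between outer and the fingers above 1 N and contact force between outer and inner below 0.1 N and contact force between outer and unit below 0.1 N and contact force between inner and the fingers below 0.1 N and linear speed of outer below 0.05 m/s and linear speed of inner below 0.03 m/s and distance of each of jar_c, bowl, spatula_grip from where it was at the start of the episode below 0.03 m); the arm keeps its last pose, push and grip.
It fails at once if the outer lid is off the inner lid while the inner lid is not seated on the pot (z of outer_tabs in the frame of inner_rim above 0.035 m and not (horizontal distance between inner_rim and pot_mouth below 0.008 m and z of inner_rim in the frame of pot_mouth between -0.004 and 0.004 m and angle between inner_rim's own z axis and vertical below 0.06 rad)).
It fails at once if a lid is dropped (moves faster than 0.35 m/s with no finger on it) ((linear speed of inner above 0.35 m/s and contact force between each of inner, outer and the fingers below 0.05 N) or (linear speed of outer above 0.35 m/s and contact force between each of inner, outer and the fingers below 0.05 N)).
It fails at once if a bystander is pushed more than 30 mm (distance of any of jar_c, bowl, spatula_grip from where it was at the start of the episode above 0.03 m).
It also fails if it takes over 72 s, if anything falls off the work surface, if the arm or the gripper's body presses on something with over 40 N, if the wrist force passes 120 N, or if a joint passes its speed limit or range.

## Working session

There is one attempt and no reset: what is moved stays moved. The work goes in short steps, Python scripts to look and compute and a tool call to move; the robot and the scene stay as the last step left them, time stands still between calls to the robot, and variables do not carry over. Pictures are saved under pics/ and viewed, at most 10 in all, crops included, and the job is handed in when it is done.

Besides the shell and the picture viewer there is one more tool, called by a JSON object that holds its "op" and its "data". arm_command: Moves the arm, as the interface text tells. Its arguments: {"type":"object","properties":{"dp":{"type":"array"},"turn":{"type":"array"},"gripper":{"type":"array"},"force":{"type":"number"}},"required":["dp","turn","gripper"]}

```bash
mkdir -p pics; ls; cat > h.py <<'E'
import numpy as np, cv2
from bench import readout, viewer, order, spotter
def cam(n):
    d=viewer.get_image(n); return d["img"],np.array(d["intrinsics"]),np.array(d["extrinsics"])
def ray(K,E,px):
    R,t=E[:3,:3],E[:3,3]; d=R.T@np.linalg.inv(K)@np.array([px[0],px[1],1.]); return -R.T@t,d
def at_z(K,E,px,z):
    c,d=ray(K,E,px); return c+d*(z-c[2])/d[2]
def tri(L):
    A=np.zeros((3,3));b=np.zeros(3)
    for K,E,px in L:
        c,d=ray(K,E,px); d=d/np.linalg.norm(d); P=np.eye(3)-np.outer(d,d); A+=P;b+=P@c
    return np.linalg.solve(A,b)
def proj(K,E,p):
    q=K@(E[:3,:3]@np.array(p,float)+E[:3,3]); return q[:2]/q[2]
E
python3 - <<'E'
from h import *
np.set_printoptions(precision=1,suppress=True)
o=readout.get_obs();print(o["position"],o["eef_rot"],o["gripper_width"],o["clock"])
C={}
for n in("scene","top"):
    C[n]=cam(n);cv2.imwrite(f"pics/{n}0.png",C[n][0]); c=ray(C[n][1],C[n][2],(320,240));print(n,c)
for th in("peak_grip","pot_mouth","inner_knob","outer_tabs","inner_rim","unit","jar_c","bowl","spatula_grip"):
    for n in C:
        print(th,n,[(np.round(r["location"],1).tolist(),round(r["conf"],2)) for r in spotter.mark_of(th,n)[:4]])
E
```

```text
pics
[ 159.5 -655.4  204.8] [[ 1.   0.2 -0. ]
 [ 0.2 -1.   0. ]
 [-0.  -0.  -1. ]] 94.22016061014384 0.0
scene (array([1200.6,  207.4,  663.9]), array([-0.8, -0.1, -0.7]))
top (array([ 490.4,   94.6, 1173. ]), array([ 0.1, -0. , -1. ]))
peak_grip scene [([133.8, 219.7], 0.61), ([200.3, 220.9], 0.37)]
peak_grip top [([494.4, 273.7], 0.6), ([410.1, 270.6], 0.59), ([277.0, 259.7], 0.34)]
pot_mouth scene [([203.1, 220.2], 0.73)]
pot_mouth top [([418.9, 268.0], 0.78), ([277.8, 260.7], 0.33)]
inner_knob scene [([345.1, 266.0], 0.5)]
inner_knob top [([276.3, 260.7], 0.67)]
outer_tabs scene [([346.4, 269.7], 0.96), ([408.1, 222.8], 0.96), ([333.9, 215.3], 0.91), ([454.1, 357.3], 0.78)]
outer_tabs top [([274.5, 262.5], 0.9), ([188.3, 179.1], 0.73), ([294.2, 346.2], 0.63), ([214.9, 343.5], 0.62)]
inner_rim scene [([344.5, 274.3], 0.77)]
inner_rim top [([277.4, 261.8], 0.58)]
unit scene [([212.2, 259.3], 0.66)]
unit top [([411.2, 270.5], 0.97)]
jar_c scene [([261.2, 335.5], 0.86)]
jar_c top [([337.7, 170.2], 0.97)]
bowl scene [([342.9, 351.2], 0.85)]
bowl top [([271.3, 184.9], 0.59)]
spatula_grip scene [([454.5, 235.5], 0.93), ([343.0, 269.0], 0.64)]
spatula_grip top [([167.3, 333.1], 0.83), ([410.1, 269.2], 0.61), ([276.2, 261.6], 0.39)]
```

View pics/scene0.png

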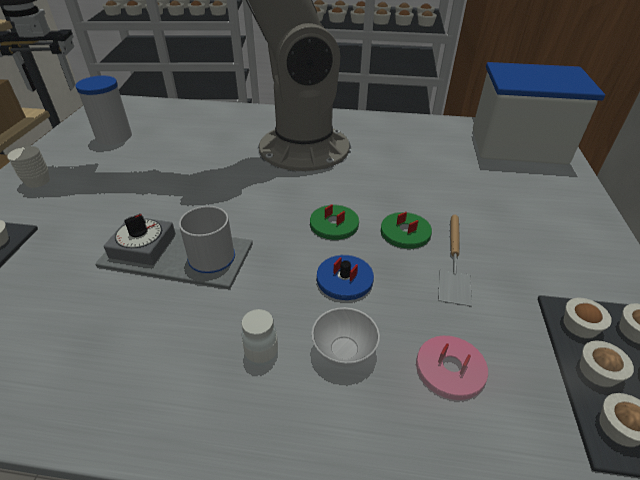

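View pics/top0.png

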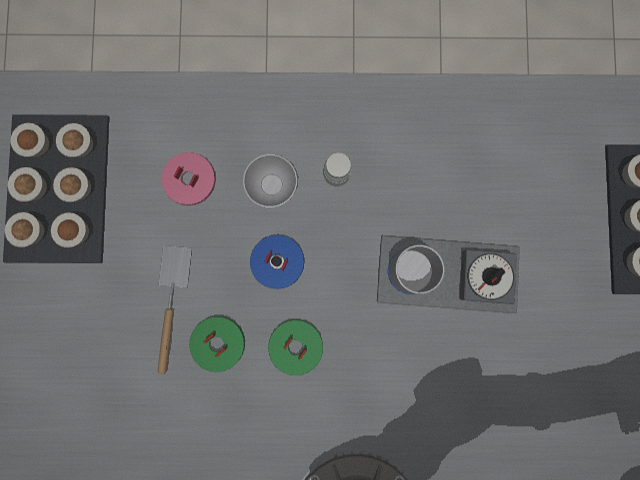

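The blue nested lids are at top (277,261) / scene (345,270), the pot at top (418,268) / scene (206,222), and the dial at top (492,275) / scene (136,228). Green and pink lids are look-alikes. Next I'll measure positions and view enlarged crops.

```bash
python3 - <<'E'
from h import *
np.set_printoptions(precision=1,suppress=True)
C={n:cam(n) for n in("scene","top")}
def m(n,px): return (*C[n][1:],px)
pg=tri([m("scene",(133.8,219.7)),m("top",(494.4,273.7))]);print("peak",pg)
pm=tri([m("scene",(203.1,220.2)),m("top",(418.9,268))]);print("pot",pm)
for a,b in(((345.1,266),(276.3,260.7)),((346.4,269.7),(274.5,262.5))):print("knob",tri([m("scene",a),m("top",b)]))
print("jar",tri([m("scene",(261,335)),m("top",(337.7,170))]),"bowl",at_z(*C["top"][1:],(271,184),0))
# pot rim ellipse & lid silhouettes in top
for th,z in(("outer",40),("unit",12)):
  for r in spotter.silhouettes(th,"top")[:5]:
    k=r["region"].astype(np.uint8);cs=max(cv2.findContours(k,0,1)[0],key=cv2.contourArea);q=cv2.minAreaRect(cs)
    print(th,round(r["conf"],2),q,at_z(*C["top"][1:],q[0],z), [at_z(*C["top"][1:],c,z)[:2] for c in cv2.boxPoints(q)] if th=="unit" else "")
im=C["top"][0]
a=cv2.resize(im[235:315,452:532],(480,480),interpolation=3) ; b=cv2.resize(im[242:282,257:297],(300,300),interpolation=3)
canvas=np.zeros((480,790,3),np.uint8);canvas[:,:480]=a;canvas[:300,490:]=b;cv2.imwrite("pics/crop0.png",canvas)
E
```

```text
peak [ 528.5 -280.3   86.7]
pot [ 538.  -118.4  111.3]
knob [554.5 178.2  38.1]
knob [551.4 182.2  24.9]
jar [754.5  47.1  43.7] bowl [731.6 195.8   0. ]
outer 0.94 ((216.4230499267578, 342.88458251953125), (52.97386932373047, 55.747371673583984), 56.3099365234375) [377.4 304.1  40. ] 
outer 0.85 ((295.2500305175781, 346.7500305175781), (53.740108489990234, 54.44721603393555), 45.0) [370.4 135.3  40. ] 
outer 0.76 ((276.5, 260.5), (53.0, 53.0), 90.0) [554.8 177.9  40. ] 
outer 0.57 ((188.24998474121094, 177.75001525878906), (53.740108489990234, 53.03300476074219), 45.0) [736.1 375.   40. ] 
unit 0.77 ((448.5381774902344, 273.5230712890625), (140.47122192382812, 67.22523498535156), 4.573921203613281) [ 530.1 -202.4   12. ] [array([467.4, -40.8]), array([616.4, -53.3]), array([ 593.4, -365.6]), array([ 445. , -349.4])]
```

View pics/crop0.png

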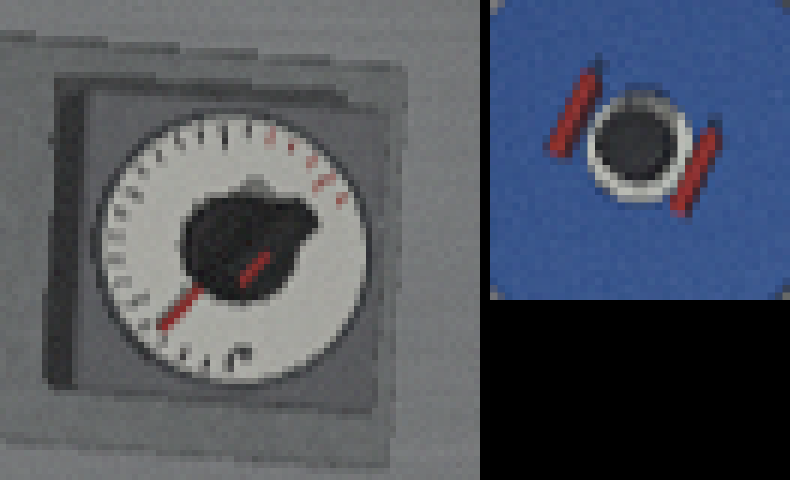

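```bash
python3 - <<'E'
from h import *
np.set_printoptions(precision=1,suppress=True)
C={n:cam(n) for n in("scene","top")};T=C["top"][1:];S=C["scene"][1:]
print("f",T[0][0,0])
print("pot z115",at_z(*T,(418.9,268.2),115),at_z(*S,(204,220.2),115))
for z in(75,80,85,90): 
  print(z,"bar top",at_z(*T,(497,276.7),z+11)[:2],"dial",at_z(*T,(452+234/6,235+248/6),z-31)[:2], "dir",(lambda a:np.degrees(np.arctan2(a[1],a[0])))(at_z(*T,(504,270.5),z+11)-at_z(*T,(490.5,283.5),z+11)))
f=lambda x,y:((x-490)/7.5+257,(y)/7.5+242)
print("knob top",at_z(*T,f(635,145),50),"hole/flange",at_z(*T,f(640,148),20))
a=at_z(*T,f(583,100),48);b=at_z(*T,f(706,160),48);print("tabs mid",(a+b)/2,"y-ang",np.degrees(np.arctan2(*(a-b)[1::-1])),np.linalg.norm(a-b))
print("lid disc",at_z(*T,(276.5,260.5),20)[:2],readout.get_obs()["eef_rot"])
im=C["scene"][0].copy()
x0,y0,s=95,190,5
big=cv2.resize(im[y0:y0+110,x0:x0+155],None,fx=s,fy=s,interpolation=3)
def pt(p,c):
  u=(proj(*S,p)-[x0,y0]+.5)*s; cv2.circle(big,tuple(int(v) for v in u),2,c,-1)
def ring(c,r,z,col):
  for t in np.linspace(0,6.28,60):pt((c[0]+r*np.cos(t),c[1]+r*np.sin(t),z),col)
P=at_z(*T,(418.9,268.2),115); ring(P,50,115,(0,255,0)); ring(P,50,12,(0,255,0))
for z,c in((80,(255,0,255)),(87,(0,255,255))):
  q=at_z(*T,(452+234/6,235+248/6),z-31); ring(q,47,z-31,c)
cv2.imwrite("pics/ov.png",big)
E
```

```text
f 522.1718792387327
pot z115 [ 536.9 -116.2  115. ] [ 542.2 -116.   115. ]
75 bar top [ 521.7 -284. ] dial [ 523.6 -285.7] dir -46.61223404638801
80 bar top [ 521.5 -282.3] dial [ 523.4 -284. ] dir -46.61223404638824
85 bar top [ 521.4 -280.5] dial [ 523.3 -282.4] dir -46.61223404638806
90 bar top [ 521.2 -278.8] dial [ 523.1 -280.7] dir -46.61223404638812
knob top [552.4 177.5  50. ] hole/flange [553.2 178.2  20. ]
tabs mid [556.9 175.   48. ] y-ang 64.43893052231536 39.473708045327704
lid disc [555.9 179.4] [[ 1.   0.2  0. ]
 [ 0.2 -1.  -0. ]
 [ 0.   0.  -1. ]]
```

View pics/ov.png

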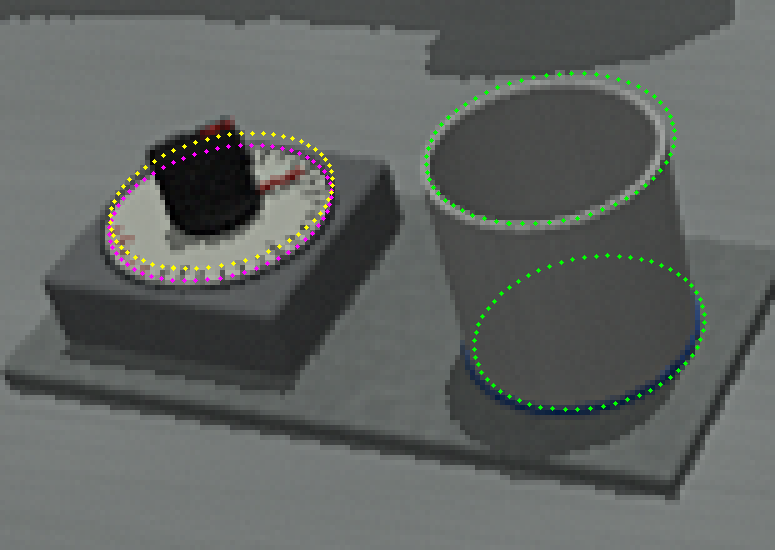

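The rim overlay is about 1 px too far right, so the pot is at about (538,-118,115). The magenta dial ring (peak height about 78) fits best, so the pointer axis is at about (524.5,-283.5). The pointer tip lies at about 133° and should need roughly 42° anticlockwise.

{"op": "arm_command", "data": {"dp": [[6,6,0],[12,12,0],[18,18,0],[24,24,0],[30,30,0],[36.5,37.2,0],[36.5,37.2,0],[36.5,37.2,0],[36.5,37.2,0],[36.5,37.2,0],[36.5,37.2,0]], "turn": [[0,0,-0.15],[0,0,-0.3],[0,0,-0.45],[0,0,-0.6],[0,0,-0.75],[0,0,-0.9],[0,0,-0.95],[0,0,-0.95],[0,0,-0.95],[0,0,-0.95],[0,0,-0.95]], "gripper": [0.3,0.3,0.3,0.3,0.3,0.3,0.3,0.3,0.3,0.3,0.3], "force": 15}}

```text
clock: 2.68
position: [523.6, -285.3, 205.5]
eef_rot: [[0.756, -0.654, -0.0], [-0.654, -0.756, -0.0], [0.0, 0.001, -1.0]]
force: [-0.8, -0.6, 0.3]
gripper_width: 65.9
grip_force: 0.0
```

{"op": "arm_command", "data": {"dp": [[0.1,0.2,-5],[0.1,0.2,-9],[0.1,0.2,-12],[0.1,0.2,-14.2],[0.1,0.2,-14.2],[0.1,0.2,-14.2],[0.1,0.2,-14.2],[0.1,0.2,-14.2],[0.1,0.2,-14.2],[0.1,0.2,-14.2],[0.1,0.2,-14.2]], "turn": [[0,0,-0.1],[0,0,-0.1],[0,0,-0.1],[0,0,-0.1],[0,0,-0.1],[0,0,-0.1],[0,0,-0.1],[0,0,-0.1],[0,0,-0.1],[0,0,-0.1],[0,0,-0.1]], "gripper": [0.3,0.3,0.3,0.3,0.3,0.6,0.8,0.9,0.95,1,1], "force": 10}}

```text
clock: 4.05
position: [524.6, -282.5, 63.5]
eef_rot: [[0.688, -0.726, -0.002], [-0.726, -0.688, -0.0], [-0.001, 0.001, -1.0]]
force: [-6.9, -3.9, 4.0]
gripper_width: 14.0
grip_force: 10.0
```

{"op": "arm_command", "data": {"dp": [[-0.1,-0.1,0],[-0.1,-0.1,0],[-0.1,-0.1,0],[-0.1,-0.1,0],[-0.1,-0.1,0],[-0.1,-0.1,0],[-0.1,-0.1,0],[-0.1,-0.1,0],[-0.1,-0.1,0]], "turn": [[0,0,0.1],[0,0,0.2],[0,0,0.3],[0,0,0.4],[0,0,0.5],[0,0,0.6],[0,0,0.65],[0,0,0.7],[0,0,0.7]], "gripper": [1,1,1,1,1,1,1,1,1]}}

```text
clock: 5.18
position: [523.8, -283.9, 63.5]
eef_rot: [[0.994, -0.111, -0.001], [-0.111, -0.994, -0.001], [-0.001, 0.001, -1.0]]
force: [-3.7, -4.7, 3.7]
gripper_width: 14.1
grip_force: 10.0
```

```bash
python3 -c "
from h import *
o=readout.get_obs();print(o['torque'],o['force'],o['eef_rot'],o['gripper_width'])"
```

```text
[-1.04215301  0.98548096  0.04257115] [-3.66047344 -4.65410443  3.70761317] [[ 9.93796047e-01 -1.11214443e-01 -8.74320160e-04]
 [-1.11215125e-01 -9.93796054e-01 -7.74463400e-04]
 [-7.82764409e-04  8.66896292e-04 -9.99999318e-01]] 14.102717877350486
```

{"op": "arm_command", "data": {"dp": [[0,-0.1,0],[0,-0.1,0],[0,-0.1,0],[0,-0.1,0],[0,-0.1,0]], "turn": [[0,0,0.04],[0,0,0.08],[0,0,0.12],[0,0,0.12],[0,0,0.12]], "gripper": [1,1,1,1,1]}}

```text
clock: 5.8
position: [524.3, -284.0, 63.5]
eef_rot: [[1.0, 0.008, -0.0], [0.008, -1.0, -0.0], [-0.0, 0.0, -1.0]]
force: [-4.6, -1.6, 5.3]
gripper_width: 14.6
grip_force: 10.4
```

```bash
python3 -c "
from h import *
o=readout.get_obs();print(o['torque'],o['force'],o['eef_rot'],o['gripper_width'])"
```

```text
[-0.33689575  1.23844225 -0.21499165] [-4.60976809 -1.59341349  5.2775575 ] [[ 9.99969452e-01  7.80604308e-03 -4.00835987e-04]
 [ 7.80602296e-03 -9.99969531e-01 -5.17287260e-05]
 [-4.01227571e-04  4.85982109e-05 -9.99999918e-01]] 14.640616920092013
```

{"op": "arm_command", "data": {"dp": [[0,0,0],[0,0,0],[0,0,0],[0,0,5],[0,0,10],[0,0,15],[0.5,6,15],[1,12,15],[1.5,18,15],[2,24,15],[2.4,30,15],[2.7,36,15]], "turn": [[0,0,0],[0,0,0],[0,0,0],[0,0,0],[0,0,0],[0,0,0],[0,0,0.17],[0,0,0.34],[0,0,0.51],[0,0,0.68],[0,0,0.85],[0,0,1.02]], "gripper": [0.6,0.4,0.4,0.4,0.4,0.4,0.4,0.4,0.4,0.4,0.4,0.4]}}

```text
clock: 7.3
position: [551.6, 78.2, 213.7]
eef_rot: [[0.511, 0.859, 0.001], [0.859, -0.511, 0.0], [0.0, 0.001, -1.0]]
force: [1.5, 0.0, -0.5]
gripper_width: 56.4
grip_force: 0.0
```

```bash
python3 - <<'E'
from h import *
a=cv2.resize(cam("top")[0][225:325,447:547],(400,400),interpolation=3);b=cv2.resize(cam("scene")[0][190:290,90:190],(400,400),interpolation=3)
cv2.imwrite("pics/dial1.png",np.hstack([a,b]))
o=readout.get_obs();print(o['position'],o['eef_rot'],o['joint_positions'])
E
```

```text
[551.18383586  83.49221575 213.86706783] [[ 5.04376032e-01  8.63483808e-01  7.29616208e-04]
 [ 8.63479560e-01 -5.04375935e-01  2.82240737e-03]
 [ 2.80510392e-03 -7.93545949e-04 -9.99995751e-01]] [ 10.86977164  15.50105069 -30.82666575 105.22011112   8.80017377
  61.57564515 -53.52290256]
```

View pics/dial1.png

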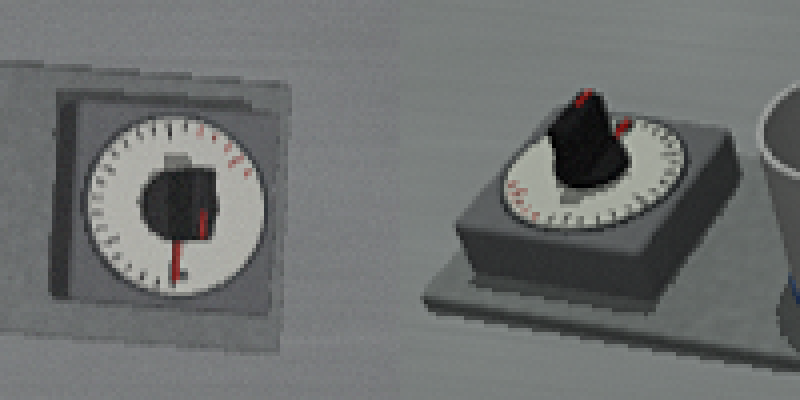

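The pointer now points straight down at the zero tick (left half (176,285), hub at (178,204)). Next is the lid knob.

{"op": "arm_command", "data": {"dp": [[0.25,5,0],[0.25,10.1,0],[0.25,10.1,-4],[0.25,10.1,-8],[0.25,10.1,-12],[0.25,10.1,-12],[0.25,10.1,-12],[0.25,10.1,-12]], "turn": [[0,0,0.1],[0,0,0.1],[0,0,0.1],[0,0,0.1],[0,0,0.1],[0,0,0.1],[0,0,0.1],[0,0,0.1]], "gripper": [0.4,0.4,0.4,0.4,0.4,0.4,0.4,0.4]}}

```text
clock: 8.4
position: [555.2, 177.5, 95.3]
eef_rot: [[0.428, 0.904, 0.002], [0.904, -0.428, 0.001], [0.002, 0.002, -1.0]]
force: [-0.3, 0.1, 0.1]
gripper_width: 56.1
grip_force: 0.0
```

```bash
python3 - <<'E'
from h import *
np.set_printoptions(precision=2,suppress=True)
im,K,E=cam("scene");x0,y0,s=285,190,5
o=readout.get_obs();p=o['position'];print(p,o['eef_rot'],o['gripper_width'])
big=cv2.resize(im[y0:y0+110,x0:x0+120],None,fx=s,fy=s,interpolation=3)
for z in (50,35,24):
  u=(proj(K,E,[p[0],p[1],z])-[x0,y0]+.5)*s; cv2.circle(big,tuple(int(v) for v in u),3,(0,255,255),-1)
cv2.imwrite("pics/knob1.png",big)
E
```

```text
[554.99 177.41  95.05] [[ 0.43  0.9   0.  ]
 [ 0.9  -0.43  0.  ]
 [ 0.    0.   -1.  ]] 56.29621286536075
```

View pics/knob1.png

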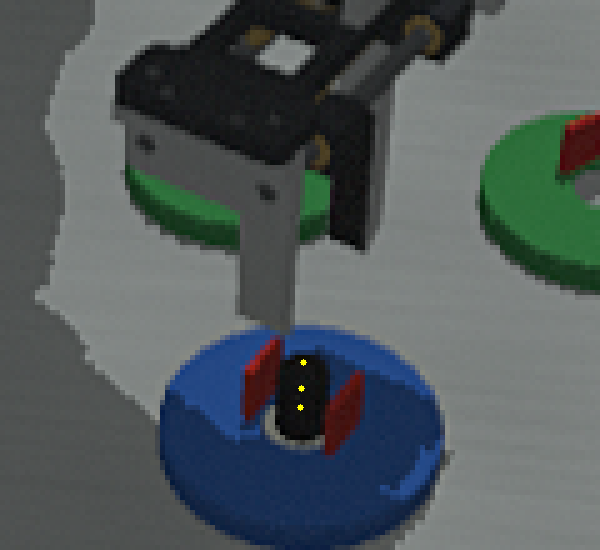

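The yellow dots along the tool axis run right down the knob (top at crop (303,362)), so the tool is aligned with it. I'll descend and grip.

{"op": "arm_command", "data": {"dp": [[0,0,-3],[0,0,-5],[0,0,-6.5],[0,0,-7.1],[0,0,-7.1],[0,0,-7.1],[0,0,-7.1],[0,0,-7.1],[0,0,-7.1],[0,0,-7.1]], "turn": [[0,0,0],[0,0,0],[0,0,0],[0,0,0],[0,0,0],[0,0,0],[0,0,0],[0,0,0],[0,0,0],[0,0,0]], "gripper": [0.4,0.4,0.4,0.4,0.5,0.6,0.7,0.8,0.9,0.9], "force": 25}}

```text
clock: 9.7
position: [554.5, 177.2, 22.8]
eef_rot: [[0.428, 0.904, 0.001], [0.904, -0.428, 0.0], [0.0, 0.001, -1.0]]
force: [-0.4, -1.8, 5.9]
gripper_width: 21.5
grip_force: 25.0
```

{"op": "arm_command", "data": {"dp": [[0,0,0],[0,0,1],[0,0,2.5],[0,0,4.5],[0,0,7],[0,0,10],[0,0,12.5],[0,0,14],[0,0,15],[0,0,15],[0,0,15]], "turn": [[0,0,0],[0,0,0],[0,0,0],[0,0,0],[0,0,0],[0,0,0],[0,0,0],[0,0,0],[0,0,0],[0,0,0],[0,0,0]], "gripper": [0.9,0.9,0.9,0.9,0.9,0.9,0.9,0.9,0.9,0.9,0.9]}}

```text
clock: 11.08
position: [553.7, 177.0, 171.7]
eef_rot: [[0.428, 0.904, -0.001], [0.904, -0.428, -0.0], [-0.001, -0.001, -1.0]]
force: [-0.1, 0.1, -3.1]
gripper_width: 21.1
grip_force: 25.0
```

```bash
python3 - <<'E'
from h import *
np.set_printoptions(precision=2,suppress=True)
o=readout.get_obs();p=o['position'];print(p,o['eef_rot'],o['force'],o['torque'],o['gripper_width'])
im,K,E=cam("scene");u=proj(K,E,p).astype(int);print(u)
x0,y0=u[0]-60,u[1]-50
cv2.imwrite("pics/lift.png",cv2.resize(im[y0:y0+100,x0:x0+120],None,fx=5,fy=5,interpolation=3))
E
```

```text
[553.75 177.   171.71] [[ 0.43  0.9  -0.  ]
 [ 0.9  -0.43 -0.  ]
 [-0.   -0.   -1.  ]] [-0.05  0.08 -3.14] [-0.07 -0.04 -0.03] 21.130359315489933
[348 214]
```

View pics/lift.png

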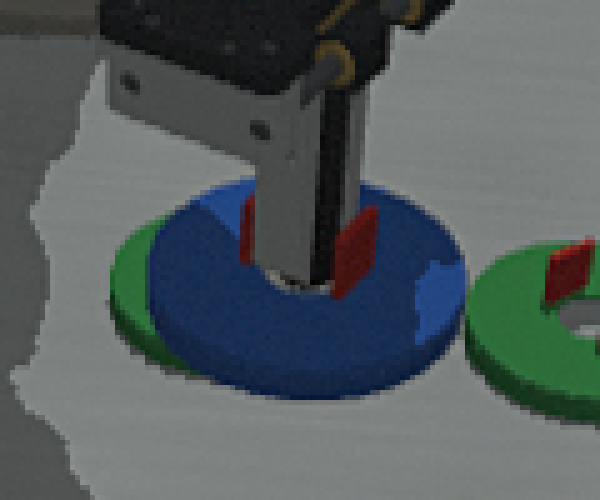

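Both lids are hanging level in the grip, with the weight reading 3.1 N. I'll carry them over the pot.

{"op": "arm_command", "data": {"dp": [[-0.1,-1.5,1],[-0.3,-4.5,2],[-0.5,-8.5,2],[-0.8,-12.5,2],[-1,-16.5,2],[-1.2,-20.5,2],[-1.4,-24,2],[-1.5,-27,2],[-1.6,-29,2],[-1.6,-29.5,2],[-1.6,-29.5,2],[-1.6,-29.5,2]], "turn": [[0,0,0],[0,0,0],[0,0,0],[0,0,0],[0,0,0],[0,0,0],[0,0,0],[0,0,0],[0,0,0],[0,0,0],[0,0,0],[0,0,0]], "gripper": [0.9,0.9,0.9,0.9,0.9,0.9,0.9,0.9,0.9,0.9,0.9,0.9]}}

```text
clock: 12.62
position: [538.2, -116.9, 192.6]
eef_rot: [[0.427, 0.904, 0.0], [0.904, -0.427, 0.0], [0.0, -0.0, -1.0]]
force: [0.2, -0.9, -3.1]
gripper_width: 21.9
grip_force: 25.0
```

{"op": "arm_command", "data": {"dp": [[0,0,-1],[0,0,-2],[0,0,-3],[0,0,-3],[0,0,-3]], "turn": [[0,0,0],[0,0,0],[0,0,0],[0,0,0],[0,0,0]], "gripper": [0.9,0.9,0.9,0.9,0.9]}}

```text
clock: 13.25
position: [538.2, -117.8, 162.5]
eef_rot: [[0.428, 0.904, -0.0], [0.904, -0.428, 0.0], [0.0, -0.0, -1.0]]
force: [-0.3, -0.0, -3.1]
gripper_width: 21.2
grip_force: 25.0
```

```bash
python3 - <<'E'
from h import *
np.set_printoptions(precision=2,suppress=True)
o=readout.get_obs();p=o['position'];print(p,o['force'],o['torque'],o['gripper_width'])
im,K,E=cam("scene");x0,y0,s=140,140,5
big=cv2.resize(im[y0:y0+120,x0:x0+140],None,fx=s,fy=s,interpolation=3)
def ring(c,r,z,col):
  for t in np.linspace(0,6.28,80):
    u=(proj(K,E,(c[0]+r*np.cos(t),c[1]+r*np.sin(t),z))-[x0,y0]+.5)*s; cv2.circle(big,tuple(int(v) for v in u),1,col,-1)
ring((538,-118),50,115,(0,255,0)); ring((538,-118),50,14,(0,255,0))
zk=p[2]+12.2; ring(p,60,zk-15,(0,255,255)); ring(p,60,zk-31,(0,255,255))
cv2.imwrite("pics/above.png",big)
E
```

```text
[ 538.24 -117.78  162.51] [-0.25 -0.04 -3.08] [-0.06  0.03 -0.01] 21.229565506775653
```

View pics/above.png

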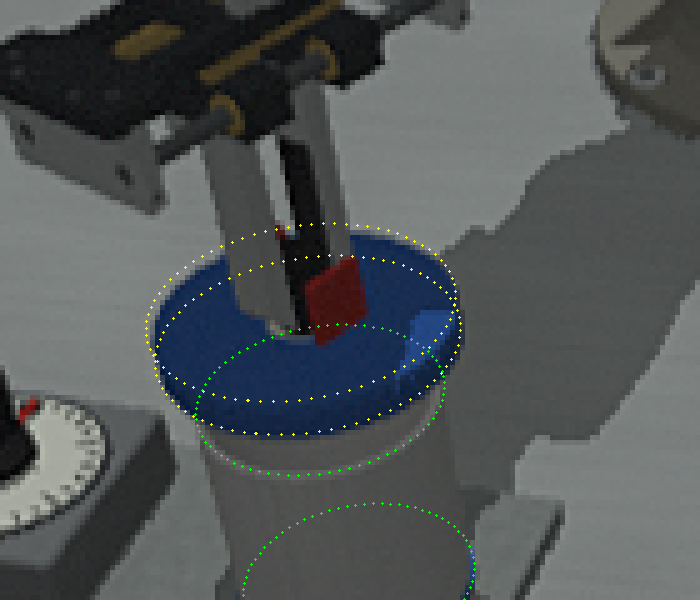

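The green rings match the pot and the yellow lid rings sit concentric to within about 2 mm. I'll lower slowly.

{"op": "arm_command", "data": {"dp": [[0,0,-1],[0,0,-1.8],[0,0,-2.2],[0,0,-2.4],[0,0,-2.6],[0,0,-2.8],[0,0,-3.0],[0,0,-3.0]], "turn": [[0,0,0],[0,0,0],[0,0,0],[0,0,0],[0,0,0],[0,0,0],[0,0,0],[0,0,0]], "gripper": [0.9,0.9,0.9,0.9,0.9,0.9,0.9,0.9]}}

```text
clock: 14.3
position: [538.3, -118.1, 132.7]
eef_rot: [[0.428, 0.904, 0.0], [0.904, -0.428, -0.0], [-0.0, 0.0, -1.0]]
force: [-2.3, -1.6, 1.1]
gripper_width: 21.3
grip_force: 25.0
```

{"op": "arm_command", "data": {"dp": [[-0.1,-0.07,0],[-0.15,-0.1,0],[-0.15,-0.1,-0.2],[-0.15,-0.1,-0.2],[-0.15,-0.1,-0.2]], "turn": [[0,0,0],[0,0,0],[0,0,0],[0,0,0],[0,0,0]], "gripper": [0.9,0.9,0.9,0.9,0.9]}}

```text
clock: 14.92
position: [536.5, -118.8, 130.4]
eef_rot: [[0.428, 0.904, -0.0], [0.904, -0.428, 0.0], [-0.0, -0.0, -1.0]]
force: [0.2, -0.3, -4.2]
gripper_width: 21.3
grip_force: 25.0
```

Free again, so I'll keep lowering towards TCP z of about 126.

{"op": "arm_command", "data": {"dp": [[0,0,-0.1],[0,0,-0.2],[0,0,-0.3],[0,0,-0.4],[0,0,-0.4],[0,0,-0.4]], "turn": [[0,0,0],[0,0,0],[0,0,0],[0,0,0],[0,0,0],[0,0,0]], "gripper": [0.9,0.9,0.9,0.9,0.9,0.9]}}

```text
clock: 15.68
position: [536.6, -118.8, 126.5]
eef_rot: [[0.428, 0.904, -0.0], [0.904, -0.428, 0.0], [0.0, -0.0, -1.0]]
force: [1.0, 0.3, -3.2]
gripper_width: 21.7
grip_force: 25.0
```

{"op": "arm_command", "data": {"dp": [[0,0,-0.05],[0,0,-0.1],[0,0,-0.15],[0,0,-0.2],[0,0,-0.2]], "turn": [[0,0,0],[0,0,0],[0,0,0],[0,0,0],[0,0,0]], "gripper": [0.9,0.9,0.9,0.9,0.9]}}

```text
clock: 16.3
position: [536.7, -118.8, 125.8]
eef_rot: [[0.428, 0.904, 0.0], [0.904, -0.428, -0.001], [-0.0, 0.001, -1.0]]
force: [-9.7, 1.3, 20.6]
gripper_width: 21.5
grip_force: 25.0
```

Seated: firm contact, and z stopped at 125.8. I'll ease off, open and rise clear.

{"op": "arm_command", "data": {"dp": [[0,0,0.1],[0,0,0.1],[0,0,0.1],[0,0,0.1],[0,0,0.1],[0,0,0.1],[0,0,2],[0,0,5],[0,0,8],[0,0,8],[0,0,8]], "turn": [[0,0,0],[0,0,0],[0,0,0],[0,0,0],[0,0,0],[0,0,0],[0,0,0],[0,0,0],[0,0,0],[0,0,0],[0,0,0]], "gripper": [0.9,0.9,0.7,0.6,0.5,0.3,0.2,0.2,0.2,0.2,0.2]}}

```text
clock: 17.68
position: [536.5, -118.9, 204.8]
eef_rot: [[0.428, 0.904, 0.0], [0.904, -0.428, -0.0], [-0.0, 0.0, -1.0]]
force: [-0.1, 0.7, -0.1]
gripper_width: 74.9
grip_force: 0.0
```

```bash
python3 - <<'E'
from h import *
np.set_printoptions(precision=2,suppress=True)
o=readout.get_obs();p=o['position'];print(p,o['eef_rot'],o['gripper_width'],o['joint_positions'])
im,K,E=cam("scene");x0,y0,s=140,160,6
big=cv2.resize(im[y0:y0+100,x0:x0+130],None,fx=s,fy=s,interpolation=3)
def ring(c,r,z,col,n=80):
  for t in np.linspace(0,6.28,n):
    u=(proj(K,E,(c[0]+r*np.cos(t),c[1]+r*np.sin(t),z))-[x0,y0]+.5)*s; cv2.circle(big,tuple(int(v) for v in u),1,col,-1)
ring((536.6,-118.8),60,123,(0,255,255)); ring((536.6,-118.8),11,153,(0,255,0),40)
a=np.radians(-25.4);X=np.array([np.cos(a),np.sin(a)]);Y=np.array([-X[1],X[0]])
for sy in(-22,-17,17,22):
  for sx in(-13,13):
    q=np.array([536.6,-118.8])+sx*X+sy*Y; ring((*q,),0.1,151,(255,255,0),2)
cv2.imwrite("pics/seated.png",big)
E
```

```text
[ 536.53 -118.87  204.83] [[ 0.43  0.9   0.  ]
 [ 0.9  -0.43 -0.  ]
 [-0.    0.   -1.  ]] 74.91242524605295 [ 28.5   14.71 -26.68 106.92   7.57  60.08 -26.54]
```

View pics/seated.png

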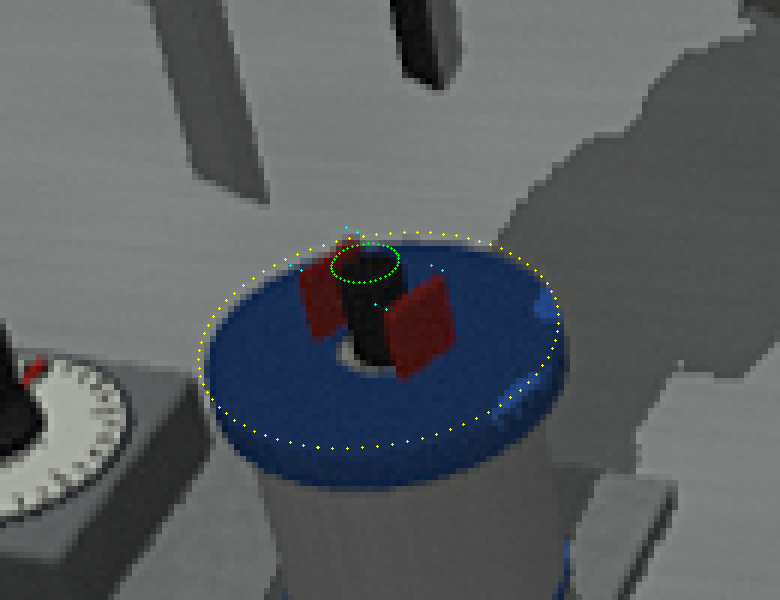

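The lids sit level and seated. The whole overlay is shifted about 1.5 px, which is calibration, and the tab angle matches. I'll turn 90°, descend and pinch the red tabs.

{"op": "arm_command", "data": {"dp": [[0,0,0],[0,0,0],[0,0,0],[0,0,0],[0,0,0],[0,0,0],[0,0,0],[0,0,0],[0,0,0],[0,0,0],[0,0,0]], "turn": [[0,0,-0.17],[0,0,-0.34],[0,0,-0.51],[0,0,-0.68],[0,0,-0.85],[0,0,-1.02],[0,0,-1.19],[0,0,-1.36],[0,0,-1.5],[0,0,-1.57],[0,0,-1.57]], "gripper": [0.2,0.2,0.2,0.2,0.2,0.2,0.2,0.2,0.2,0.2,0.2]}}

```text
clock: 19.1
position: [536.3, -118.6, 203.8]
eef_rot: [[0.905, -0.426, -0.001], [-0.426, -0.905, 0.0], [-0.001, 0.0, -1.0]]
force: [0.8, 0.4, -0.3]
gripper_width: 75.3
grip_force: 0.0
```

{"op": "arm_command", "data": {"dp": [[0,0,-2],[0,0,-4],[0,0,-5.5],[0,0,-6.8],[0,0,-7.6],[0,0,-7.7],[0,0,-7.7],[0,0,-7.7],[0,0,-7.7],[0,0,-7.7],[0,0,-7.7]], "turn": [[0,0,0],[0,0,0],[0,0,0],[0,0,0],[0,0,0],[0,0,0],[0,0,0],[0,0,0],[0,0,0],[0,0,0],[0,0,0]], "gripper": [0.2,0.2,0.2,0.2,0.2,0.2,0.35,0.45,0.55,0.6,0.65], "force": 15}}

```text
clock: 20.48
position: [536.9, -118.8, 127.7]
eef_rot: [[0.904, -0.427, 0.001], [-0.427, -0.904, 0.0], [0.0, -0.0, -1.0]]
force: [-1.7, 0.1, 4.9]
gripper_width: 43.9
grip_force: 15.0
```

Width is 43.9 mm, which matches the 44 mm over the tabs. I'll lift slowly.

{"op": "arm_command", "data": {"dp": [[0,0,0.2],[0,0,0.6],[0,0,1.2],[0,0,2],[0,0,3],[0,0,4.5],[0,0,6],[0,0,7.5],[0,0,9],[0,0,10],[0,0,10],[0,0,10]], "turn": [[0,0,0],[0,0,0],[0,0,0],[0,0,0],[0,0,0],[0,0,0],[0,0,0],[0,0,0],[0,0,0],[0,0,0],[0,0,0],[0,0,0]], "gripper": [0.65,0.65,0.65,0.65,0.65,0.65,0.65,0.65,0.65,0.65,0.65,0.65]}}

```text
clock: 21.98
position: [536.3, -118.8, 227.0]
eef_rot: [[0.904, -0.427, -0.001], [-0.427, -0.904, 0.0], [-0.001, 0.0, -1.0]]
force: [-0.3, -1.0, -2.2]
gripper_width: 43.8
grip_force: 15.0
```

```bash
python3 - <<'E'
from h import *
np.set_printoptions(precision=2,suppress=True)
o=readout.get_obs();print(o['position'],o['force'],o['gripper_width'],o['grip_force'],o['clock'],abs(np.array(o['qvel'])).max())
cv2.imwrite("pics/end.png",cv2.resize(cam("scene")[0][130:300,80:280],None,fx=3.5,fy=3.5,interpolation=3))
E
```

```text
[ 536.34 -118.79  227.  ] [-0.32 -0.96 -2.2 ] 43.818417256142276 14.999776035547256 21.975 0.21617705172092794
```

View pics/end.png

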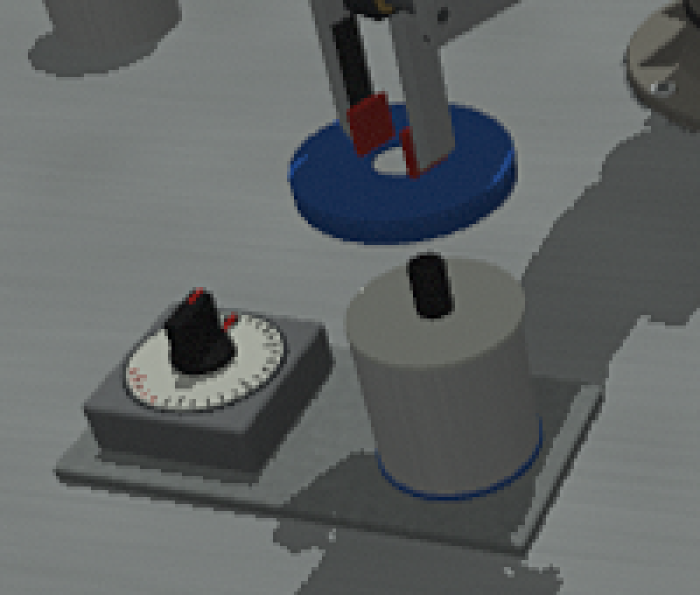

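The outer lid is held level about 10 cm up, the inner lid is seated on the pot (knob at crop (430,285)), and the pointer is still at zero. Handing in.

```bash
python3 -c "
from h import *
print(order.finish_job())"
```

```text
the job is handed in; nothing more can be done
None
```

The job is handed in after about 22 s of robot time: the pointer is at its zero stop, the inner lid is seated on the pot, and the gripper is holding the outer lid level about 10 cm up; the arm stayed clear of the jar, bowl and spatula, though I did not re-measure them, and the hand-in gave no verdict.

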